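# Set the lens slide to its latched middle position

## Robot

A 6-joint arm with a two-finger parallel gripper is mounted at the origin on a cart in front of the work surface, level with it; the furniture and walls round the work are solid. World frame = base frame: x ahead of the robot, y to its left, z up, the work surface at z = 0. Lengths are in m, angles in rad, forces in N, time in s.
With the tool pointing down it reaches from about 0.375 to 0.925 m from the base axis. Payload 5.7 kg.
Tool frame: the origin (TCP) lies on the centre line of the jaws, within the pads' length; the fingertips stand 8 mm ahead of it and the grasp point (between the pads) lies 11 mm behind it (robot.finger_overhang is the distance from the TCP to the fingertips, in m); z points along the fingers, y is the direction in which the jaws open and shut (so a half turn about z gives the same grasp; the last joint's range is limited). The gripper opens to 85 mm and grips with 20 to 120 N. Pads are 22 mm wide; open, the fingers measure 114 mm over their backs; the gripper's body (76 mm by 85 mm) begins 54 mm behind the grasp point. The pads swing forward as they close: fully open they stand 13 mm farther back than shut.
Start: joints at [-1.328, 0.359, 1.51, -0, 1.272, -0.115], TCP at [0.21, -0.562, 0.239] pointing down, gripper open.
Joint ranges: [-2.97, 2.97], [-1.01, 2.36], [0.21, 2.38], [-0.96, 4.11], [0.2, 2.71], [-2.98, 2.98]. Speed limits (rad/s): [2.39, 2.39, 3.14, 3.14, 3.14, 3.14].

## Interface

Orientations are given as [roll, pitch, yaw] about the fixed x, y, z axes, in that order (R = Rz(yaw) Ry(pitch) Rx(roll)).
In Python, from station import robot, eyes gives the robot as it stands.
- The arm moves only by the shell command python3 -m inch 'ROWS'. ROWS is JSON, a list of rows, each a list of 7 numbers: the shift along the tool's x, y, z scaled (see below), then the turn, a rotation vector about the tool's x, y, z scaled (see below), then the finger opening in mm, from 0 to 85.4. In form: [[tx, ty, tz, ax, ay, az, fingers], ...]. A call has 1 to 8 rows; each row is the pose to reach, as a shift and turn from the pose commanded when the call began, along the tool's axes at that moment; what a row does not reach only later rows make up. The controller multiplies each number of a shift by 0.5 m and each number of a turn by 45 degrees. A row lasts 1/12 s, in which the tool goes at most 41.7 mm and 7.16 degrees, less where a joint would pass 70% of its speed; a pose out of reach is approached as far as the arm can. A call with a number of a shift or a turn outside -1 to 1 is refused whole. A call with a gripper value outside its range is refused whole. The fingers move at their own pace and stop on an object; the grip force is fixed at half the most. Time passes only in rows, so rows that repeat a pose let the fingers close. It gives the time, the measured TCP pose, the force and the opening at its end, in the units of the state.
- robot.get_state(): the state, without advancing time (a new reading comes with each control period).
- eyes.read_camera(name): name is "scene" or "side" or "wrist"; returns a dict with "image" (420x560x3 uint8, red, green, blue), "fx", "fy", "cx", "cy" (pixels), "view" (4x4, takes a point from world to camera coordinates). Camera axes: x right, y up, looking along -z (the intrinsics and any distortion apply to the point x, -y, -z); pixel columns grow to the right and rows downward; lengths in m; the calibration is good to about 2 mm. A picture is of the moment at which its call begins. There is no depth.
- robot.sign_off(): hands the job in, once; it reports no verdict.
The state is a dict: "clock": time; "q": joint angles; "dq": joint speeds; "tau": joint torques, N m; "eef_pos": TCP position; "ee_rot": TCP orientation; "force": force on the tool from outside, world axes, zero at the start; "moment": the same for the moment, N m; "finger_gap": finger opening in m.
Only numpy, scipy, OpenCV 4.12 (cv2) and the standard library are available. Lean on these libraries where they do the work, as an engineer would, in place of code of your own. Each camera call takes 0.05 s, during which the arm holds its last target.

## Task

Bring the lens of the spring-return lens slide to its working position: with the fingertips shut, press on the black pad at the right-hand end of the slide that carries the round lens, push it gently in past its spring stop pin without ramming it against its end stop, then let it come back so that the pin catches it half way, and leave it latched there. Push only on the flat front of the pad: do not grip the slide, hook it from behind or touch its lens or its stop pin. Leave the other slide, which carries the square mirror, all the way out, and do not disturb the small things standing around.

Things in the scene. Friction and masses are not known exactly. Their poses are not given: they have to be found in the camera images.
- lens: Lens slide unit, bolted down: aluminium base 145 x 60 x 8 mm, two dark guide rails, a bridge across them with the stop pin, and on the slide's left part a round lens in a ring (top 82 mm up). Origin: on the table under the slide's centre line, 35 mm in from the base's right edge. x axis: push direction, about to the robot's left (world +y); z up. The slide bar sticks out on the -x side (right) and ends in the push plate.
- lens_push (a point): Centre of the front face of the black pad on the lens slide's push plate, 30 mm above the table, at -86 mm along the x of lens when the slide is out; it moves with the slide, axes parallel to lens. The pad is flat, 44 mm wide, 36 mm high (12 to 48 mm above the table), and faces that -x (right, about world -y); the table below and in front of it is bare.
- lens_slide (a joint): How far the lens slide is in, m: 0 fully out (start), 0.045 hard stop. A spring pushes it out, 3 N at 0 rising to 7.5 N; the pin adds a few N while the slide's tooth passes under it (0 to 0.024). Beyond 0.024 the pin drops behind the tooth; let go from there (say 0.030 to 0.040) the slide comes back and stays caught at about 0.024. Let go sooner, it comes all the way out.
- lens_pin (a joint): Lift of the lens slide's stop pin, m: 0 down, up to 0.008 while the tooth passes under it, down again once it has dropped behind the tooth. A spring pushes it down.
- lens_frame: Aluminium plate behind the black pad (52 wide x 44 high x 6 mm); the pad stands 4 mm proud of it. Not to be gripped or hooked. Its origin coincides with lens when the slide is out and moves with the slide; the plate's centre lies from there at -79 mm along x, 30 mm up.
- lens_optic: The round lens in its ring on a short post, fixed on the lens slide; origin at its foot, 60 mm on the +x side of the lens origin and 20 mm above the table when the slide is out. Not to be touched.
- mirror: The other slide unit, of the same build (same sizes, axes and origin), but with a square black mirror mount 80 mm tall on its slide. One unit stands to the left of the other, either way round. To be left alone.
- mirror_slide (a joint): How far the mirror slide is pushed in, m; 0 fully out, at the start and to stay.
- post: Loose bystander: steel optical post standing upright, 13 mm across, 50 mm tall; origin at the centre of its foot.
- gel_box: Loose bystander: flat hinged chip box 57 x 52 x 12 mm; origin under its centre.
- hex_key: Loose bystander: L-shaped hex key 87 x 32 x 5 mm; origin under its centre.
- vial: Loose bystander: capped glass vial standing upright, 17 mm across, 54 mm tall; origin at the centre of its foot.
- fork: Loose bystander: slotted clamping fork 60 x 25 x 12 mm; origin under its centre.
- card: Loose bystander: small flat dark card pack 48 x 36 x 5 mm; origin under its centre.
- lens_knob: Round dark knob on top of the lens unit's stop pin, 16 mm across, top 55 mm above the table. Not to be touched. Its origin is that of lens, raised by the pin's lift; the knob itself lies from there at +20 mm along x, 46 to 55 mm up.
- lens_pad: The black pad itself (44 wide x 36 high x 4 mm), the only part to be pushed; pushing it takes up to about 12 N before the end stop. Its origin is that of lens_frame; its front centre is lens_push.

How it is judged:
On the way:
1. the lens slide is pushed in past its stop pin (value of joint lens_slide above 0.027 m), for 0.05 s.
At the end, for the whole second after the job is handed in: The lens slide rests latched half way, its joint between 21.5 and 26 mm, with its stop pin down (lifted less than 2 mm) behind the tooth, and the mirror slide is out (within 2 mm) (value of joint lens_slide between 0.0215 and 0.026 m and value of joint each of lens_pin, mirror_slide below 0.002 m and velocity of joint lens_slide below 0.003 m/s); the robot touches nothing.
It fails at once if the pad is rammed: fingers press on it with more than 35 N (contact force between the fingers and lens_pad above 35 N).
It fails at once if the lens slide is gripped or hooked: fingers press on the plate behind the pad with more than 2 N (contact force between the fingers and lens_frame above 2 N).
It fails at once if the mirror slide is pushed in by more than 5 mm (value of joint mirror_slide above 0.005 m).
It fails at once if a small thing standing around is lifted, knocked over or shifted by more than 15 mm (distance of any of post, vial, gel_box, hex_key, fork, card from where it was at the start of the episode above 0.015 m or angle between any of post, vial's own z axis and vertical above 0.5 rad).
It fails at once if the lens, its mount or the stop pin is touched (more than 1 N) (contact force between the arm and lens_optic above 1 N or contact force between the arm and lens_knob above 1 N).
It also fails if it takes over 38 s, if anything falls off the work surface, if the arm or the gripper's body presses on something with over 40 N, if the wrist force passes 120 N, or if a joint passes its speed limit or range.

## Working session

There is one attempt and no reset: what is moved stays moved. The work goes in short steps, Python scripts to look and compute and a shell command to move; the robot and the scene stay as the last step left them, time stands still between calls to the robot, and variables do not carry over. Pictures are saved under pics/ and viewed, and the job is handed in when it is done.

```bash
mkdir -p pics; ls
python3 - <<'E'
from station import robot, eyes
import cv2,json
s=robot.get_state();print(s)
for n in ["scene","side","wrist"]:
    c=eyes.read_camera(n);cv2.imwrite(f"pics/{n}0.png",c["image"][:,:,::-1]);print(n,c["fx"],c["fy"],c["cx"],c["cy"],c["view"],[k for k in c])
E
```

```text
pics
{'clock': 0.0, 'q': array([-1.32806385e+00,  3.59516712e-01,  1.51146802e+00, -3.53239816e-05,
        1.27252927e+00, -1.15112907e-01]), 'dq': array([ 1.06215894e-03, -8.41490718e-04, -6.96500073e-04, -2.07832819e-04,
       -7.35291884e-05, -3.93679464e-04]), 'tau': array([-1.39793965e-04, -5.27614045e+01, -2.78615230e+01, -2.64207656e-04,
        1.30988454e-02,  2.75614275e-05]), 'eef_pos': array([ 0.20995926, -0.56132008,  0.23843309]), 'ee_rot': array([-3.13968015e+00, -1.87161921e-04,  3.57855614e-01]), 'force': array([0.16712694, 0.20822167, 0.24946983]), 'moment': array([ 0.03893898, -0.01303791,  0.03864456]), 'finger_gap': 0.08534884072649952}
scene 406.08883882821846 406.08883882821846 281.70423814678395 211.96188489856044 [[-0.88871895 -0.45839136  0.00748239  0.64580426]
 [ 0.277739   -0.52534573  0.8042841  -0.03359191]
 [-0.36474604  0.71686067  0.59419786 -0.93842209]
 [ 0.          0.          0.          1.        ]] ['image', 'fx', 'fy', 'cx', 'cy', 'view']
side 512.2039521971662 512.2039521971662 275.52717319122297 216.34472547041688 [[ 0.80791835  0.589254    0.00690445 -0.63115093]
 [-0.52376234  0.71265533  0.46668554  0.06568052]
 [ 0.27007582 -0.3806601   0.88439637 -1.50248456]
 [ 0.          0.          0.          1.        ]] ['image', 'fx', 'fy', 'cx', 'cy', 'view']
wrist 328.12320585338847 328.12320585338847 285.0361490735566 210.89675307316423 [[ 0.35048788 -0.93656334 -0.00271263 -0.59906835]
 [ 0.89306608  0.33507966 -0.30025754  0.04017006]
 [ 0.28211915  0.10281407  0.95385431 -0.3796185 ]
 [ 0.          0.          0.          1.        ]] ['image', 'fx', 'fy', 'cx', 'cy', 'view']
```

View pics/scene0.png

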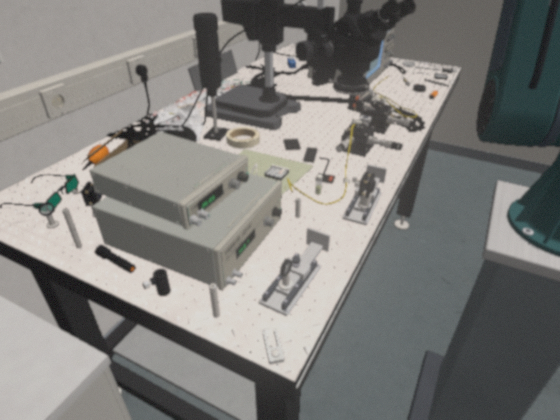

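View pics/side0.png

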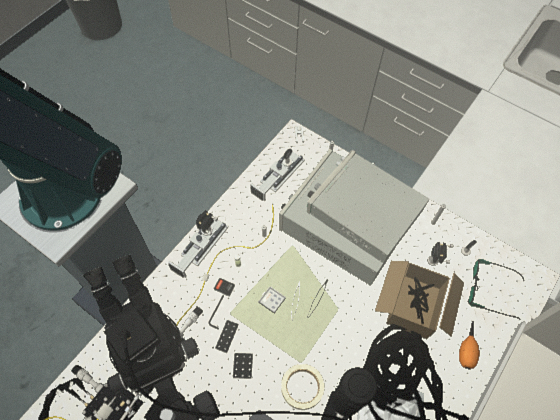

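View pics/wrist0.png

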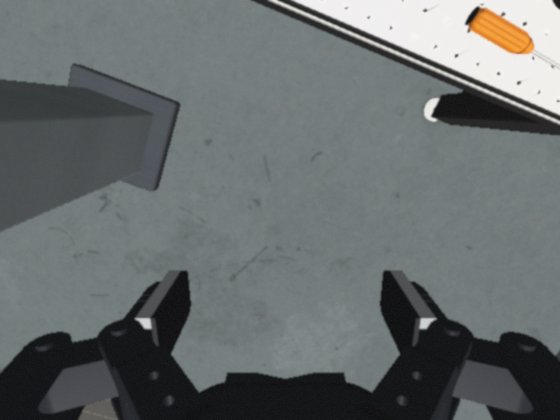

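Run:
```python
import cv2,numpy as np
a=cv2.imread("pics/scene0.png");b=cv2.imread("pics/side0.png")
u=lambda i,x,y,w,h,s:cv2.resize(i[y:y+h,x:x+w],None,fx=s,fy=s,interpolation=cv2.INTER_CUBIC)
cv2.imwrite("pics/z1.png",np.hstack([u(a,250,220,90,100,4),u(a,330,130,100,100,4)]))
cv2.imwrite("pics/z2.png",np.hstack([u(b,240,140,80,80,5),u(b,160,200,80,80,5)]))
```

```text
(no output)
```

View pics/z1.png

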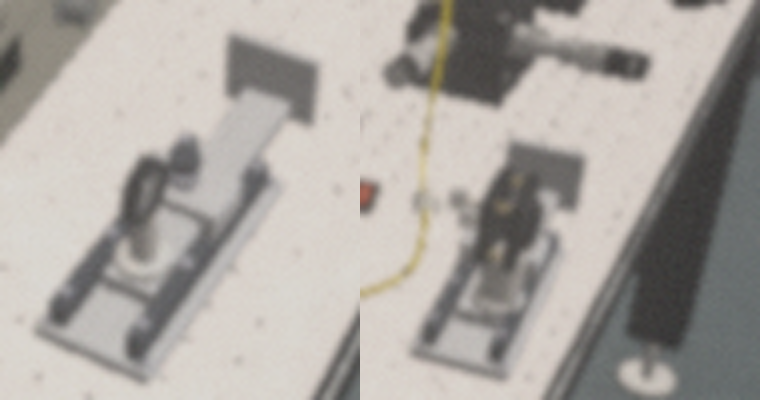

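View pics/z2.png

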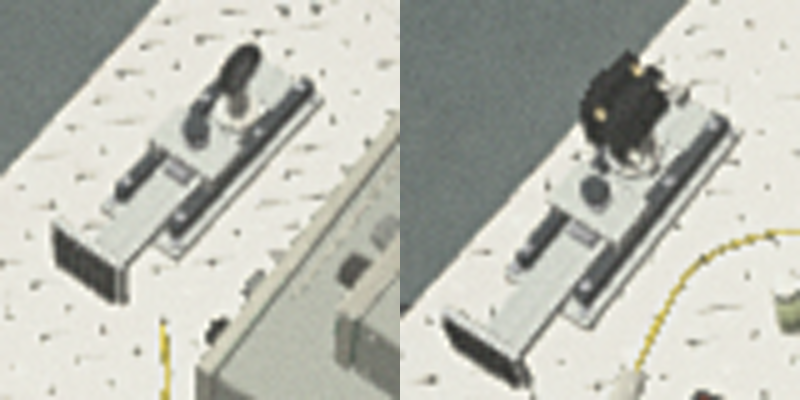

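Round-lens unit is the left one (side ≈ (277,172), scene ≈ (295,270)); the mirror is the right one. Now cast base and pad corners.

```bash
cat > h.py <<'E'
import numpy as np
from station import robot, eyes
def ray(c,u,v):
    V=np.array(c["view"]);R=V[:3,:3];t=V[:3,3]
    d=np.array([(u-c["cx"])/c["fx"],-(v-c["cy"])/c["fy"],-1.]);return -R.T@t,R.T@d
def onz(c,u,v,z):
    o,d=ray(c,u,v);return o+d*(z-o[2])/d[2]
def proj(c,p):
    V=np.array(c["view"]);q=V[:3,:3]@np.array(p)+V[:3,3]
    return c["cx"]+c["fx"]*q[0]/-q[2], c["cy"]-c["fy"]*q[1]/-q[2]
E
python3 - <<'E'
from h import *
np.set_printoptions(precision=4,suppress=True)
s=eyes.read_camera("side");a=eyes.read_camera("scene")
f=lambda x,y:(240+x/5-.4,140+y/5-.4)
g=lambda x,y:(250+x/4-.4,220+y/4-.4)
print("side pad TL,TR,BR,BL")
for p,z in [((54,230),.048),((118,268),.048),((118,302),.012),((55,262),.012)]: print(onz(s,*f(*p),z))
print("side plate TL,TR", onz(s,*f(52,220),.052),onz(s,*f(128,263),.052))
print("side base right-front, far corner",onz(s,*f(178,258),.008),onz(s,*f(322,98),.008))
print("scene base NL NR FR")
for p in [(40,330),(145,378),(280,185)]: print(onz(a,*g(*p),.008))
print("scene plate top",onz(a,*g(230,36),.052),onz(a,*g(318,66),.052), "bot right",onz(a,*g(312,124),.008))
print("mirror pad TL TR", [onz(s,160+x/5-.4,200+y/5-.4,.048) for x,y in [(445,318),(520,362)] for x in [x-400]])
E
```

```text
side pad TL,TR,BR,BL
[0.4506 0.3309 0.048 ]
[0.4951 0.3324 0.048 ]
[0.4957 0.3307 0.012 ]
[0.45   0.3305 0.012 ]
side plate TL,TR [0.4472 0.3337 0.052 ] [0.4991 0.3365 0.052 ]
side base right-front, far corner [0.5049 0.3772 0.008 ] [0.5088 0.5201 0.008 ]
scene base NL NR FR
[0.5009 0.5256 0.008 ]
[0.4462 0.5279 0.008 ]
[0.441  0.3877 0.008 ]
scene plate top [0.4918 0.3413 0.052 ] [0.4423 0.3426 0.052 ] bot right [0.444  0.3376 0.008 ]
mirror pad TL TR [array([0.4221, 0.0132, 0.048 ]), array([0.4702, 0.0177, 0.048 ])]
```

Run:
```python
from h import *
np.set_printoptions(precision=3,suppress=True)
s=eyes.read_camera("side");a=eyes.read_camera("scene")
print("box bottom corner scene",onz(a,220,281,0.0),onz(a,280,214,0.0),"side box near edge bottom",onz(s,283,226,0))
print("manip scene",[onz(a,u,v,z) for u,v in [(400,145),(423,127),(345,140)] for z in (0,.1)])
print("posts scene foot",onz(a,298,216,0),onz(a,319,192,0),onz(a,325,182,0),"hi")
print("side items",onz(s,264,235,0),onz(s,238,264,0),onz(s,224,288,0))
```

```text
box bottom corner scene [0.599 0.509 0.   ] [0.597 0.261 0.   ] side box near edge bottom [0.588 0.301 0.   ]
manip scene [array([ 0.432, -0.231,  0.   ]), array([ 0.399, -0.028,  0.1  ]), array([ 0.397, -0.4  ,  0.   ]), array([ 0.37 , -0.167,  0.1  ]), array([ 0.595, -0.183,  0.   ]), array([0.534, 0.012, 0.1  ])]
posts scene foot [0.555 0.248 0.   ] [0.552 0.13  0.   ] [0.556 0.078 0.   ] hi
side items [0.561 0.246 0.   ] [0.556 0.134 0.   ] [0.569 0.057 0.   ]
```

```bash
python3 -m inch '[[0.607,-0.653,-0.04,0,0,-0.75,0],[0.607,-0.653,-0.04,0,0,-0.75,0],[0.607,-0.653,-0.04,0,0,-0.75,0],[0.607,-0.653,-0.04,0,0,-0.75,0],[0.607,-0.653,-0.04,0,0,-0.75,0],[0.607,-0.653,-0.04,0,0,-0.75,0],[0.607,-0.653,-0.04,0,0,-0.75,0],[0.607,-0.653,-0.04,0,0,-0.75,0]]'; python3 -c "
from h import *
print(robot.get_state())"
```

```text
clock: 1.02
eef_pos: [0.3373, -0.2523, 0.2545]
ee_rot: [3.141, -0.0, 0.946]
force: [0.1, -1.2, 1.2]
finger_gap: -0.0004
{'clock': 1.0167, 'q': array([-8.06685803e-01,  7.89348525e-02,  1.84840157e+00,  2.28373701e-04,
        1.21365231e+00, -1.82133786e-01]), 'dq': array([ 1.06793425, -0.24890522,  0.21641268,  0.00578693,  0.01633198,
        1.0610482 ]), 'tau': array([ -8.14496219, -32.16364503, -25.9672612 ,  -0.29303687,
         0.29116192,  -1.52371936]), 'eef_pos': array([ 0.33733739, -0.25231992,  0.25451237]), 'ee_rot': array([ 3.14095997e+00, -1.01085872e-04,  9.46164568e-01]), 'force': array([ 0.12575962, -1.15543512,  1.15494134]), 'moment': array([ 0.00170871, -0.05359495, -0.04073854]), 'finger_gap': -0.0003506831901227703}
```

```bash
python3 -m inch '[[0.803,-0.264,0.04,0,0,-0.756,0],[0.803,-0.264,0.04,0,0,-0.756,0],[0.803,-0.264,0.04,0,0,-0.756,0],[0.803,-0.264,0.04,0,0,-0.756,0],[0.803,-0.264,0.04,0,0,-0.756,0],[0.803,-0.264,0.04,0,0,-0.756,0],[0.803,-0.264,0.04,0,0,-0.756,0],[0.803,-0.264,0.04,0,0,-0.756,0]]'
```

```text
clock: 1.68
eef_pos: [0.4377, 0.0655, 0.2388]
ee_rot: [3.141, 0.0, 1.541]
force: [0.6, -0.4, -0.3]
finger_gap: 0.0003
```

```bash
python3 -m inch '[[0.372,0.053,0.078,0,0,0,0],[0.372,0.053,0.078,0,0,0,0],[0.372,0.053,0.078,0,0,0,0],[0.372,0.053,0.078,0,0,0,0],[0.372,0.053,0.078,0,0,0,0],[0.372,0.053,0.078,0,0,0,0]]'
python3 - <<'E'
from h import *
import cv2
for n in ["side","wrist"]:
    c=eyes.read_camera(n); cv2.imwrite(f"pics/{n}1.png",c["image"][:,:,::-1])
np.save("wv.npy",c["view"])
print(robot.get_state()["eef_pos"],robot.get_state()["force"])
E
```

```text
clock: 2.18
eef_pos: [0.4701, 0.253, 0.1986]
ee_rot: [3.142, -0.002, 1.544]
force: [-0.2, -0.4, 0.5]
finger_gap: -0.0003
[0.46919068 0.24905474 0.19910245] [-0.10210037 -0.1031013  -0.16574972]
```

View pics/side1.png

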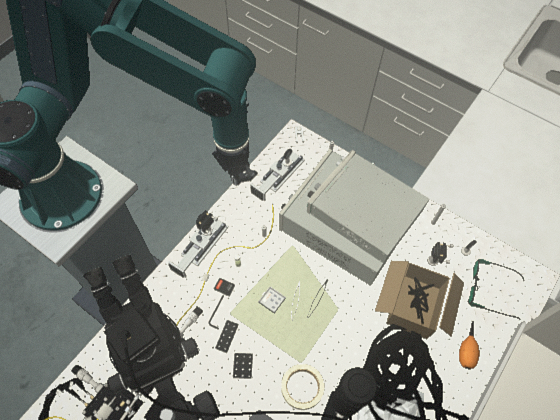

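View pics/wrist1.png

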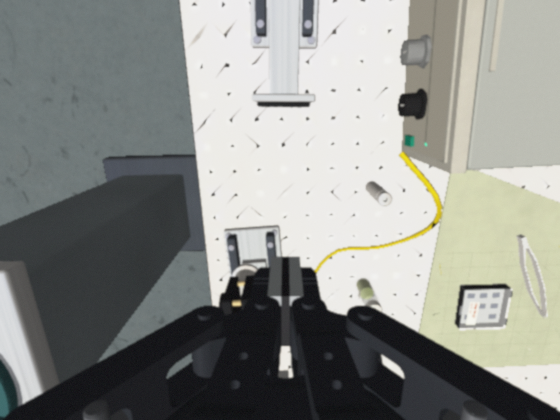

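The wrist view shows the plate's top edge at (253–315, ~97), the black pad just below it (258–310, ~104), and the path in front bare. Refine it.

Run:
```python
from h import *
import cv2
np.set_printoptions(precision=4,suppress=True)
c=eyes.read_camera("wrist")
im=c["image"][:,:,::-1]; cv2.imwrite("pics/z3.png",cv2.resize(im[0:130,210:360],None,fx=5,fy=5,interpolation=cv2.INTER_CUBIC))
g=cv2.cvtColor(np.ascontiguousarray(im),cv2.COLOR_BGR2GRAY)
m=np.zeros_like(g);m[85:120,240:330]=(g[85:120,240:330]<70)*255
k,l,st,_=cv2.connectedComponentsWithStats(m);i=1+st[1:,4].argmax();print(st[i])
ys,xs=np.where(l==i)
for x in range(xs.min(),xs.max()+1,6): print(x,ys[xs==x].min(),ys[xs==x].max())
y0=np.median([ys[xs==x].min() for x in range(xs.min()+3,xs.max()-3)])
print(onz(c,xs.min(),y0,.048),onz(c,xs.max()+1,y0,.048))
for p in [(253,95),(315,95)]: print("plate back",onz(c,*p,.052))
print("base right corners",onz(c,252,46,.008),onz(c,318,47,.008))
```

```text
[259 100  50   4 148]
259 101 102
265 101 103
271 101 103
277 101 103
283 101 103
289 101 103
295 101 103
301 101 103
307 101 103
[0.449 0.331 0.048] [0.4901 0.3299 0.048 ]
plate back [0.4447 0.3356 0.052 ]
plate back [0.4947 0.3343 0.052 ]
base right corners [0.442  0.3788 0.008 ] [0.5012 0.3763 0.008 ]
```

View pics/z3.png

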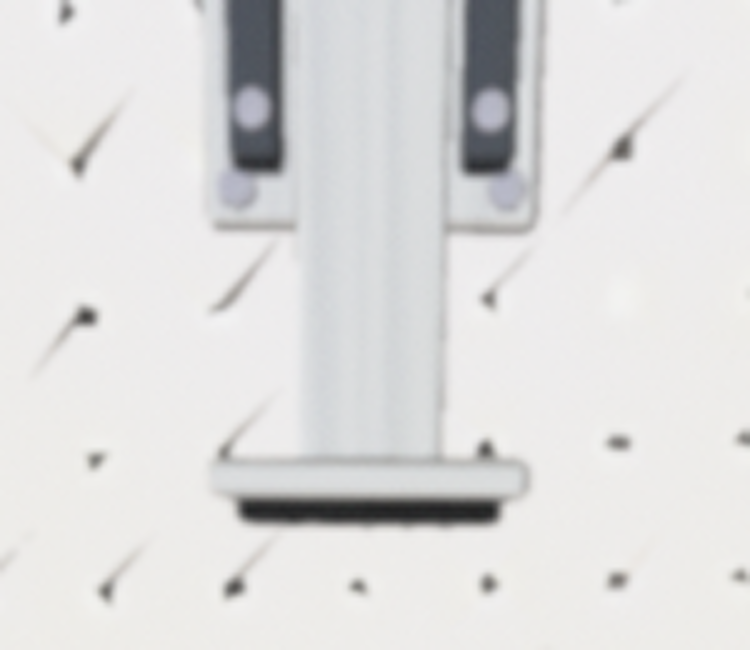

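```bash
python3 -m inch '[[0.04,0,0.08,0,0,0,0],[0.04,0,0.16,0,0,0,0],[0.04,0,0.24,0,0,0,0],[0.04,0,0.30,0,0,0,0],[0.04,0,0.34,0,0,0,0],[0.04,0,0.346,0,0,0,0],[0.04,0,0.346,0,0,0,0],[0.04,0,0.346,0,0,0,0]]'
python3 - <<'E'
from h import *
import cv2
for n,b in [("side",(210,130,120,90)),("wrist",(140,50,290,220))]:
    c=eyes.read_camera(n); x,y,w,h=b;cv2.imwrite(f"pics/{n}2.png",cv2.resize(c["image"][y:y+h,x:x+w,::-1],(w*600//w,h*600//w),interpolation=cv2.INTER_CUBIC))
print(robot.get_state()["eef_pos"],robot.get_state()["ee_rot"],robot.get_state()["force"])
E
```

```text
clock: 3.0
eef_pos: [0.4712, 0.2679, 0.0278]
ee_rot: [3.14, -0.001, 1.539]
force: [0.3, 0.2, 1.1]
finger_gap: 0.0003
[0.47174433 0.26859553 0.02845585] [ 3.13845372e+00 -1.47239632e-03  1.53990497e+00] [ 0.66988897 -0.30788259  0.314637  ]
```

View pics/side2.png

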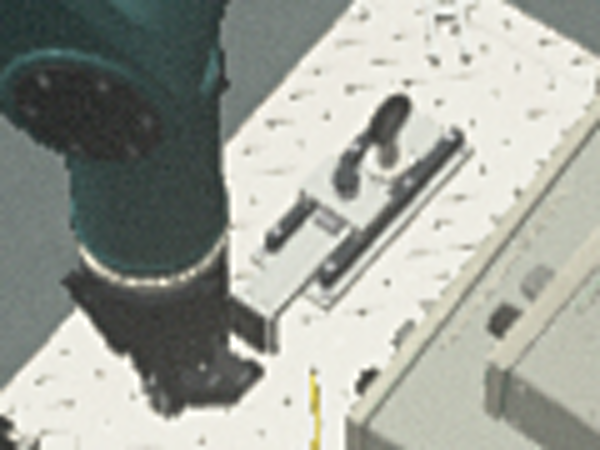

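View pics/wrist2.png

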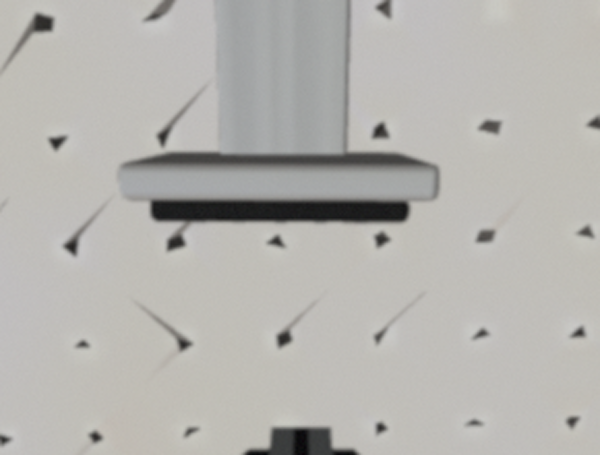

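```bash
python3 -m inch '[[0.04,-0.002,0,0,0,0,0],[0.07,-0.004,0,0,0,0,0],[0.084,-0.004,0,0,0,0,0],[0.084,-0.004,0,0,0,0,0],[0.084,-0.004,0,0,0,0,0]]'; for i in 1; do python3 -m inch '[[0.004,0,0,0,0,0,0],[0.008,0,0,0,0,0,0],[0.012,0,0,0,0,0,0],[0.012,0,0,0,0,0,0]]'; done
```

```text
clock: 3.52
eef_pos: [0.4698, 0.3107, 0.0274]
ee_rot: [3.14, -0.001, 1.542]
force: [-0.5, -1.0, -1.1]
finger_gap: -0.0002
clock: 3.85
eef_pos: [0.4698, 0.3165, 0.0266]
ee_rot: [3.142, -0.0, 1.54]
force: [-0.5, -0.3, 0.1]
finger_gap: -0.0002
```

```bash
python3 -m inch '[[0.004,0,0,0,0,0,0],[0.004,0,0,0,0,0,0]]';python3 -m inch '[[0.004,0,0,0,0,0,0],[0.004,0,0,0,0,0,0]]';python3 -m inch '[[0.004,0,0,0,0,0,0],[0.004,0,0,0,0,0,0]]'; python3 -m inch '[[0.004,0,0,0,0,0,0],[0.004,0,0,0,0,0,0]]'
```

```text
clock: 4.02
eef_pos: [0.4696, 0.3181, 0.0264]
ee_rot: [-3.141, 0.001, 1.541]
force: [0.8, -2.6, 1.8]
finger_gap: -0.0002
clock: 4.18
eef_pos: [0.4697, 0.3203, 0.0264]
ee_rot: [-3.141, 0.0, 1.541]
force: [-0.6, -3.2, 0.4]
finger_gap: -0.0001
clock: 4.35
eef_pos: [0.4697, 0.3222, 0.0264]
ee_rot: [-3.141, 0.001, 1.541]
force: [0.0, -5.0, 1.5]
finger_gap: 0.0003
clock: 4.52
eef_pos: [0.4697, 0.3241, 0.0265]
ee_rot: [-3.141, 0.001, 1.541]
force: [0.2, -5.0, 0.6]
finger_gap: 0.0002
```

```bash
python3 -m inch '[[0.004,0,0,0,0,0,0],[0.008,0,0,0,0,0,0],[0.012,0,0,0,0,0,0],[0.016,0,0,0,0,0,0],[0.02,0,0,0,0,0,0]]';python3 -m inch '[[0.004,0,0,0,0,0,0],[0.008,0,0,0,0,0,0],[0.012,0,0,0,0,0,0],[0.016,0,0,0,0,0,0],[0.02,0,0,0,0,0,0],[0.02,0,0,0,0,0,0]]'
python3 - <<'E'
from h import *
import cv2
c=eyes.read_camera("side");x,y,w,h=(210,130,120,90);cv2.imwrite("pics/side3.png",cv2.resize(c["image"][y:y+h,x:x+w,::-1],(600,450),interpolation=cv2.INTER_CUBIC))
c=eyes.read_camera("wrist");cv2.imwrite("pics/wrist3.png",c["image"][:,:,::-1])
E
```

```text
clock: 4.93
eef_pos: [0.4701, 0.3333, 0.0264]
ee_rot: [-3.141, 0.002, 1.541]
force: [1.3, -8.3, 2.1]
finger_gap: 0.0
clock: 5.43
eef_pos: [0.4705, 0.3443, 0.0265]
ee_rot: [-3.141, 0.001, 1.541]
force: [1.8, -5.3, 1.1]
finger_gap: -0.0002
```

View pics/wrist3.png

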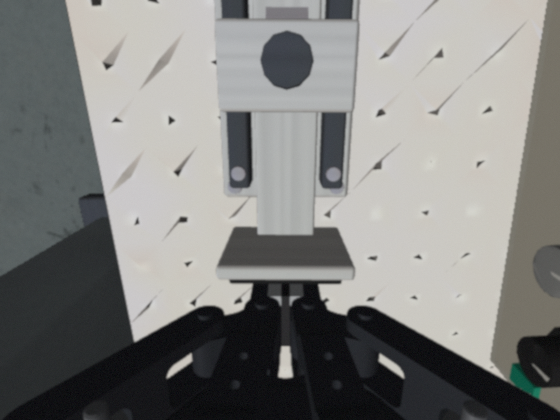

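View pics/side3.png

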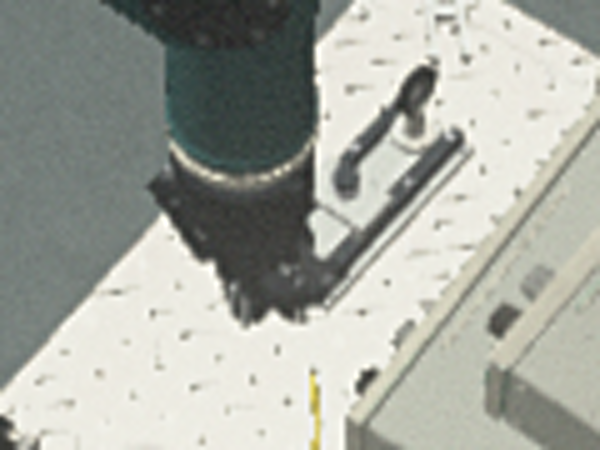

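Force fell from 8.3 to 5.3 N: the tooth has passed the pin at about 26–27 mm. Push about 7 mm more.

```bash
python3 -m inch '[[0.004,0,0,0,0,0,0],[0.008,0,0,0,0,0,0],[0.01,0,0,0,0,0,0],[0.01,0,0,0,0,0,0]]';python3 -m inch '[[0.003,0,0,0,0,0,0],[0.005,0,0,0,0,0,0],[0.005,0,0,0,0,0,0],[0.005,0,0,0,0,0,0]]'
python3 - <<'E'
from h import *
c=eyes.read_camera("wrist");import cv2;cv2.imwrite("pics/wrist4.png",c["image"][:,:,::-1])
E
```

```text
clock: 5.87
eef_pos: [0.4706, 0.3491, 0.0265]
ee_rot: [-3.141, 0.001, 1.541]
force: [2.9, -5.9, 1.2]
finger_gap: 0.0002
clock: 6.2
eef_pos: [0.4707, 0.3514, 0.0265]
ee_rot: [-3.141, 0.001, 1.541]
force: [2.0, -6.4, 1.6]
finger_gap: -0.0001
```

View pics/wrist4.png

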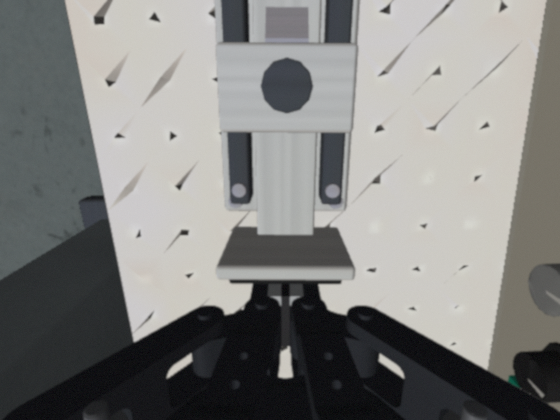

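The tooth is now well past the knob (rectangle at (287,22), and the knob at (287,85)). Force 6.4 N matches the spring at about 34 mm. Let it return gently.

```bash
python3 -m inch '[[-0.004,0,0,0,0,0,0],[-0.008,0,0,0,0,0,0],[-0.012,0,0,0,0,0,0],[-0.016,0,0,0,0,0,0],[-0.02,0,0,0,0,0,0],[-0.024,0,0,0,0,0,0],[-0.028,0,0,0,0,0,0],[-0.028,0,0,0,0,0,0]]';python3 -m inch '[[-0.01,0,0,0,0,0,0],[-0.03,0,0,0,0,0,0],[-0.06,0,0,0,0,0,0],[-0.1,0,0,0,0,0,0],[-0.1,0,0,0,0,0,0],[-0.1,0,0,0,0,0,0]]'
python3 - <<'E'
from h import *
c=eyes.read_camera("wrist");import cv2;cv2.imwrite("pics/wrist5.png",c["image"][:,:,::-1])
E
```

```text
clock: 6.92
eef_pos: [0.4702, 0.3383, 0.0266]
ee_rot: [3.142, -0.001, 1.54]
force: [0.3, -0.5, 0.1]
finger_gap: 0.0001
clock: 7.42
eef_pos: [0.4683, 0.2863, 0.0265]
ee_rot: [-3.141, 0.0, 1.538]
force: [1.1, -0.4, -0.4]
finger_gap: 0.0002
```

View pics/wrist5.png

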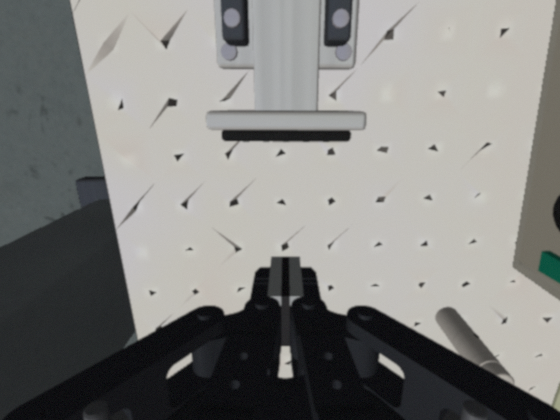

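The pad is at (287,135) and stays in, with the fingers clear. Raise and measure with the wrist and side cameras.

```bash
python3 -m inch '[[-0.02,0,-0.06,0,0,0,0],[-0.05,0,-0.14,0,0,0,0],[-0.072,0,-0.22,0,0,0,0],[-0.072,0,-0.3,0,0,0,0],[-0.072,0,-0.346,0,0,0,0],[-0.072,0,-0.346,0,0,0,0],[-0.072,0,-0.346,0,0,0,0]]'
python3 - <<'E'
from h import *
import cv2
np.set_printoptions(precision=4,suppress=True)
c=eyes.read_camera("wrist");im=c["image"][:,:,::-1];cv2.imwrite("pics/wrist6.png",im)
g=cv2.cvtColor(np.ascontiguousarray(im),cv2.COLOR_BGR2GRAY)
m=np.zeros_like(g);r=slice(60,125);m[r,255:315]=(g[r,255:315]<70)*255
k,l,st,_=cv2.connectedComponentsWithStats(m);print(st)
for s in st[1:]:
  if s[2]>35: print(onz(c,s[0],s[1]+1,.048),onz(c,s[0]+s[2],s[1]+1,.048))
c=eyes.read_camera("side");x,y,w,h=(150,130,160,120);cv2.imwrite("pics/side6.png",cv2.resize(c["image"][y:y+h,x:x+w,::-1],(800,600),interpolation=cv2.INTER_CUBIC))
print(robot.get_state()["eef_pos"],robot.get_state()["force"])
E
```

```text
clock: 8.05
eef_pos: [0.469, 0.2529, 0.2014]
ee_rot: [3.137, -0.002, 1.541]
force: [0.0, -0.3, 0.3]
finger_gap: 0.0003
[[     0      0    560    420 234887]
 [   257     75     52      7    313]]
[0.449  0.3546 0.048 ] [0.4913 0.3534 0.048 ]
[0.467  0.2521 0.1987] [-1.0604 -0.3747 -0.5258]
```

View pics/wrist6.png

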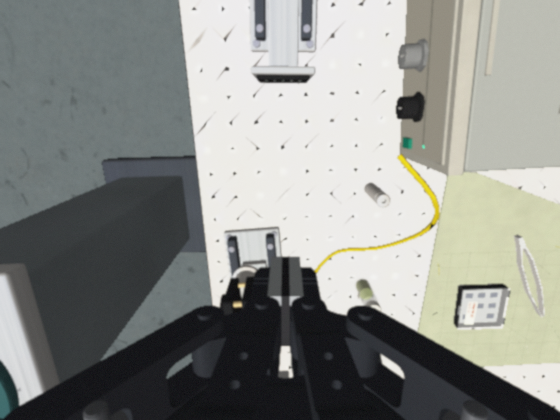

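View pics/side6.png

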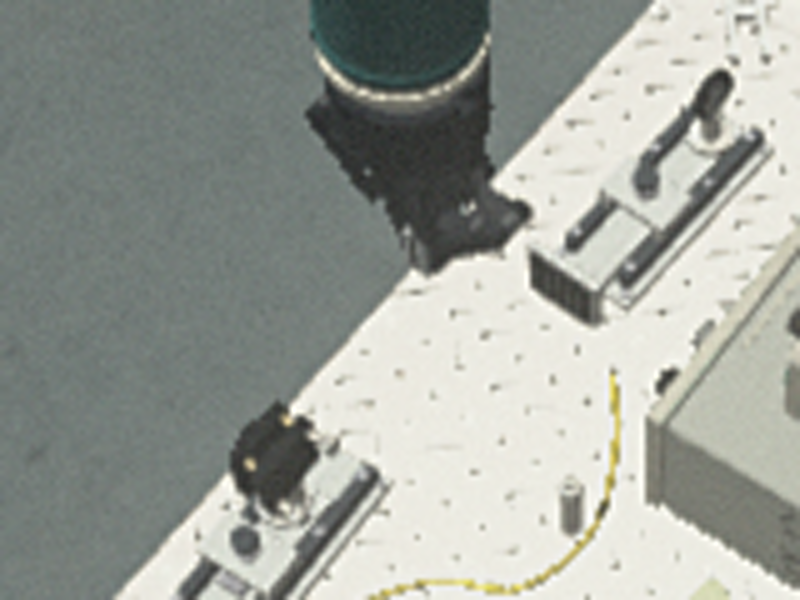

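Pad moved from y = 0.3305 to 0.354, about 23.5 mm, so the slide is caught at the latch. The mirror slide is still out, the post is upright, and the arm is clear.

```bash
python3 -c "
from station import robot
print(robot.get_state()['dq']);print(robot.sign_off())"
```

```text
[-8.07005386e-04  1.89089801e-02  1.62844204e-02 -2.74910838e-03
  8.78387228e-04 -9.77012456e-05]
the job is handed in; nothing more can be done
None
```

The lens slide is latched at its working position, and I've handed the job in. No verdict was reported.

**What I did:** I pushed the lens unit's black pad with the fingers shut, in about 34 mm. I then eased back until the pin caught the slide, and moved the arm well clear. It took about 8 s of the 38 s allowed.

**Force:** The readings I took during the push peaked at about 8 N. They fell to about 5 N as the tooth passed the pin and read 6.4 N at full depth, as expected from the spring alone.

**Last checks:**
- **Lens slide:** In the wrist camera the pad rests about 23.5 mm in from where it started, within the 21.5–26 mm window. The camera calibration is only good to about 2 mm.
- **Stop pin:** I did not measure the pin's height. That it is down is inferred from the drop in force and from the slide staying in with the fingers clear.
- **Surroundings:** In the last pictures the mirror slide still looks out and the post nearby is upright. I did not measure the mirror slide or the small things again afterwards, but the arm's path did not come near them.
- **Arm:** It was touching nothing at hand-in.

No check failed or disagreed.

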